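# Dock the dosing carriage and reset its interlock pair

### The job

The dosing carriage has been left pulled out on its rail: with the fingertips, push it fully home against its stop, then press the two large round keys of the key unit down together, one fingertip on each, hold both fully down for at least two seconds without a break, and let go, ending clear of everything with the carriage still home. Grip and lift nothing, do not press the small key between the two large ones, keep off the amber bottle in the carriage, and leave the flask, beaker and computer mouse where they are.

Things in the scene. Friction and masses are not known exactly. Their poses are not given: they have to be found in the camera images.
- rail: Fixed rail, a grey bed 375 mm long (its x from -130 to +245), 100 wide, 16 high, runners to 20. A fixed white and teal tower 130 mm high, with a 12 mm cap, stands at x +132 to +242, 2 mm past the docked carriage. Origin on the table under the middle of the push face when the carriage is home. Its x axis is the direction that pushes the carriage home: away from the robot, within 0.25 rad of world x.
- carriage (a joint): How far the carriage is pulled out of its home position, in m: 0 = home (hard stop), 0.11 = fully out; it starts 0.05 to 0.10 out. It slides along the rail's x axis only, has about 3 N of friction (plus 10 N per m/s) and stays where it is left; it cannot be lifted.
- push_face (a point): Centre of the carriage's flat upright face towards the robot, 52.5 mm above the table; moves with it. The carriage is a white and teal box, 130 mm long (from here along the rail's +x), 98 mm wide (too wide to grip), from 20 to 85 mm above the table. Axes are the rail's. Push here along +x.
- bottle: Amber glass reagent bottle with grey cap, seated in the top of the carriage (it rides along and cannot be lifted out), 58 mm diameter, only shoulder and cap showing. Origin at its base, 86 mm above the table and 80 mm behind the push face (+x of the rail); its top is 125 mm above the table. Not to be touched.
- key_unit: Fixed grey key unit, 110 mm (x) by 150 mm (y) by 45 mm high, black panel on top. Origin on the table under its centre. The three keys stand in one row along its y axis, all white and round, told apart by size and place. The row is turned up to 0.6 rad from world y.
- key_left_top (a point): Centre of the top face of the large round key (30 mm diameter) at y = +32 mm of the key unit, 60 mm above the table when up, 15 mm proud of the housing. Moves down with the key. The large keys' centres are 64 mm apart.
- key_right_top (a point): Centre of the top face of the other large round key (30 mm diameter), at y = -32 mm of the key unit, 60 mm above the table when up. Moves down with the key.
- key_small_top (a point): Centre of the top face of the small round key (14 mm diameter) midway between the large ones, 56 mm above the table when up. Not to be pressed.
- key_left (a joint): Travel of the large key at +y, in m: 0 = up, 0.008 = fully down (hard stop). A spring returns it; it takes about 1 N to start and 3.5 N to hold fully down.
- key_right (a joint): Travel of the large key at -y, in m: 0 = up, 0.008 = fully down (hard stop). Same spring as the other large key.
- key_small (a joint): Travel of the small key, in m: 0 = up, 0.008 = down; 2 N spring. Must stay up.
- flask: Loose conical glass flask, 68 mm diameter at the base, 110 mm high, 120 g. Origin at the centre of its underside. Leave alone.
- beaker: Loose white cup-shaped beaker, 58 mm across the rim, 80 mm high, 100 g. Origin at the centre of its underside. Leave alone.
- mouse: Loose black computer mouse, 100 by 58 mm, 30 mm high, 100 g. Origin at the centre of its underside. Leave alone.
Mind the look-alikes: they are no part of the job. Of the things like the key_unit, leave any that is brown or turquoise; of the rest the larger one is meant.

How it is judged:
By the outcome, as a careful person would: the job done as asked, in the order asked, and still so for the second after the job is handed in, with the robot touching nothing.
It also fails if it takes over 56 s, if anything falls off the work surface, if the arm or the gripper's body presses on something with over 40 N, if the wrist force passes 120 N, or if a joint passes its speed limit or range.

### The arm

A 6-joint arm with a two-finger parallel gripper is mounted at the origin on the work surface. World frame = base frame: x ahead of the robot, y to its left, z up, the work surface at z = 0. Lengths are in m, angles in rad, forces in N, time in s.
With the tool pointing down it reaches from about 0.15 to 0.775 m from the base axis. Payload 6.1 kg.
Tool frame: the origin (TCP) lies where the fingers leave the gripper's body, on its centre line; the fingertips stand 73 mm ahead of it and the grasp point (between the pads) lies 54 mm ahead of it (manip.tip_extent is the distance from the TCP to the fingertips, in m); z points along the fingers, y is the line along which they close (so a half turn about z gives the same grasp; the last joint's range is limited). The gripper opens to 85 mm and grips with 20 to 120 N. Pads are 22 mm wide; open, the fingers measure 114 mm over their backs; the gripper's body (76 mm by 85 mm) begins 54 mm behind the grasp point. The pads swing forward as they close: fully open they stand 13 mm farther back than shut.
Start: joints at [-1.25, 0.126, -0.04, 1.405, 0, 1.571], TCP at [0.166, -0.498, 0.304] pointing down, gripper open.
Joint ranges: [-2.72, 2.72], [-0.95, 1.95], [-1.27, 1.35], [-1.78, 2.02], [-1.46, 1.47], [-3.14, 3.14]. Speed limits (rad/s): [2.39, 2.39, 3.01, 3.14, 3.14, 3.14].

### API

Orientations are given as a unit quaternion [x, y, z, w].
In Python, from plant import manip, hand, planner, grab_frame, trace gives the robot as it stands. Calls block until the motion is done:
- manip.reach(position, orientation): joint-space move of the TCP to a pose.
- manip.servo_line(position, feed=0.15, ori=None): straight line of the TCP; ori=None keeps the orientation; feed is the mean speed in m/s.
- manip.set_joints(angles): joint-space move.
- hand.command_gripper(opening): finger opening in m; the grip force is fixed at half the most; returns when the fingers have stopped.
- manip.hold(seconds).
- planner.solve_ik(position, orientation): joint angles nearest the present ones, or None.
- manip.state(): the state.
- grab_frame(name): name is "side" or "top" or "wrist"; returns a dict with "image" (400x640x3 uint8, blue, green, red), "intrinsics" (3x3 intrinsics, pixels), "camera_from_world" (4x4, takes a point from world to camera coordinates). Camera axes: x right, y down, z forward; pixel columns grow to the right and rows downward; lengths in m; the calibration is good to about 2 mm. A picture is of the moment at which its call begins. There is no depth.
A pose or a line that the arm cannot do raises manip.IKError and nothing moves.
- manip.hand_in(): hands the job in; it is judged then, once.
Trained networks look in a picture, given as the dict that the camera call returned (one of the last four; its "shot" number tells which), for a name from the list of things; names that differ only in an ending like _2 or _b are one class to them, and where a whole thing is asked for, a point or a joint stands for the part that bears it (a point fixed in the world has none). Each returns a list of dicts, best first, with "p" (0 to 1); they miss things now and then, are a little off and sometimes report something else, mostly with a low value. They report only what shows in the picture. A call takes as long as a camera call. They do not tell look-alikes from the thing itself.
- trace(name, picture): "pixels" (400x640 bool, what is visible of it) and "extent" ([left, top, right, bottom] in pixels, round what is visible of it).
The state is a dict: "t": time; "joints": joint angles; "joint_velocities": joint speeds; "joint_torque": joint torques, N m; "tcp_pos": TCP position; "eef_rot": TCP orientation; "ft_force": force on the tool from outside, world axes, zero at the start; "torque": the same for the moment, N m; "opening": finger opening in m; "grasp_force": force on a finger pad.
Only numpy, scipy, OpenCV 4.12 (cv2) and the standard library are available. Lean on these libraries where they do the work, as an engineer would, in place of code of your own. Each camera call takes 0.05 s, during which the arm holds its last target. There are 200 camera calls.

## Working session

There is one attempt and no reset: what is moved stays moved. The work goes in short steps, each a Python script; the robot and the scene stay as the last script left them, time stands still between calls to the robot, and variables do not carry over. Pictures are saved under pics/ and viewed, at most 10 in all, crops included, and the job is handed in when it is done.

```bash
mkdir -p pics; ls; cat > h.py <<'E'
import numpy as np, cv2
from plant import manip, hand, planner, grab_frame, trace
def ray(pic,u,v,z):
    K=np.array(pic["intrinsics"]);T=np.array(pic["camera_from_world"])
    d=T[:3,:3].T@np.linalg.solve(K,[u,v,1]);c=-T[:3,:3].T@T[:3,3]
    return (c+d*(z-c[2])/d[2])[:2]
def proj(pic,P):
    K=np.array(pic["intrinsics"]);T=np.array(pic["camera_from_world"])
    q=K@(T[:3,:3]@np.array(P)+T[:3,3]);return q[:2]/q[2]
E
python3 - <<'E'
from h import *
np.set_printoptions(precision=3,suppress=True)
ims=[]
for n in("top","side"):
    p=grab_frame(n);ims.append(p["image"]);T=np.array(p["camera_from_world"]);print(n,-T[:3,:3].T@T[:3,3])
    for o in("carriage","rail","bottle","key_unit","key_left_top","flask","beaker","mouse"):
        for r in trace(o,p)[:3]: print(o,round(r["p"],2),r["extent"])
cv2.imwrite("pics/a.png",ims[0]);cv2.imwrite("pics/b.png",ims[1])
s=manip.state();print(s["t"],s["eef_rot"],s["opening"])
E
```

```text
pics
top [0.536 0.092 0.982]
carriage 0.72 [431.5, 171.6, 498.7, 240.6]
rail 0.62 [227.6, 188.4, 312.4, 256.7]
rail 0.61 [427.9, 80.2, 496.3, 272.9]
bottle 0.57 [458.3, 180.1, 488.9, 211.2]
key_unit 0.96 [262.3, 277.3, 331.1, 338.9]
key_unit 0.87 [225.8, 185.2, 312.0, 258.9]
key_unit 0.62 [141.8, 176.9, 204.7, 228.9]
key_left_top 0.69 [244.3, 216.9, 258.2, 230.9]
key_left_top 0.66 [242.6, 111.4, 259.9, 129.3]
flask 0.57 [361.8, 261.6, 393.0, 291.2]
beaker 0.61 [362.5, 209.0, 389.7, 241.8]
mouse 0.93 [349.7, 142.2, 382.9, 191.2]
side [0.243 0.506 0.637]
carriage 0.83 [367.2, 124.1, 435.0, 180.9]
carriage 0.29 [254.2, 222.3, 335.2, 303.1]
rail 0.73 [318.7, 91.1, 456.5, 202.6]
rail 0.29 [252.6, 220.9, 336.3, 305.3]
bottle 0.94 [384.4, 121.9, 410.0, 144.5]
key_unit 0.92 [184.7, 177.5, 261.7, 244.0]
key_unit 0.88 [361.9, 267.8, 411.9, 333.0]
key_unit 0.86 [158.2, 282.4, 237.3, 357.9]
key_left_top 0.66 [207.5, 197.7, 221.8, 212.9]
key_left_top 0.57 [281.7, 256.1, 297.5, 273.5]
key_left_top 0.54 [380.9, 297.9, 389.1, 308.8]
flask 0.84 [387.4, 193.9, 420.3, 247.1]
beaker 0.65 [359.6, 181.6, 383.3, 221.8]
mouse 0.62 [304.8, 175.9, 345.7, 206.7]
0.9 [0.987 0.16  0.    0.   ] 0.08540132334292072
```

View pics/a.png

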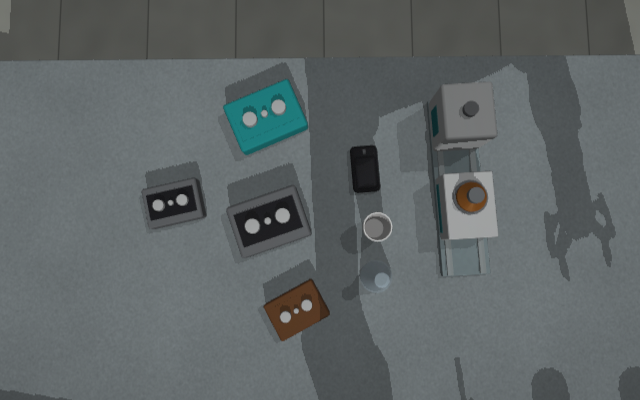

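View pics/b.png

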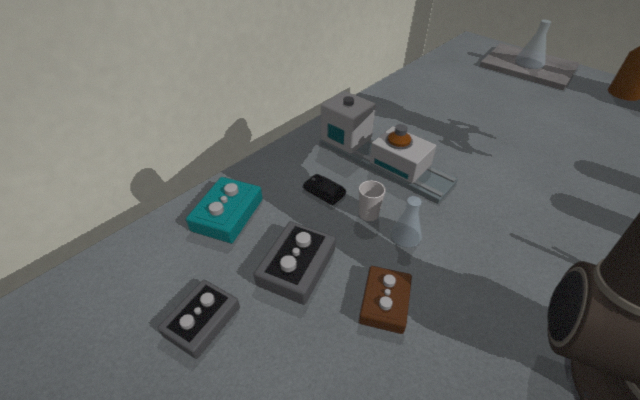

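The top view shows four key units: turquoise at (265,116), large dark grey at (268,220), small dark grey at (173,203) and brown at (297,310). The larger grey one at (268,220) is the one meant. The carriage is at (468,205), with the rail running up the image to the tower at (467,115). I'll confirm with a crop and measure.

```bash
python3 - <<'E'
from h import *
np.set_printoptions(precision=4,suppress=True)
p=grab_frame("top");im=p["image"]
a=cv2.resize(im[170:270,215:325],None,fx=3.5,fy=3.5,interpolation=cv2.INTER_CUBIC)
b=cv2.resize(im[160:290,425:510],None,fx=4.2,fy=4.2,interpolation=cv2.INTER_CUBIC)
c=np.zeros((560,760,3),np.uint8);c[:a.shape[0],:a.shape[1]]=a;c[:b.shape[0],400:400+b.shape[1]]=b[:560]
cv2.imwrite("pics/c.png",c)
g=cv2.cvtColor(im,cv2.COLOR_BGR2GRAY)
sub=np.zeros_like(g);sub[195:245,235:305]=(g[195:245,235:305]>130)
n,l,st,ce=cv2.connectedComponentsWithStats(sub)
for s,q in zip(st[1:],ce[1:]): print(s,q,ray(p,*q,.06))
for r in trace("key_left_top",p): print(r["p"],r["extent"])
m=None
print("carriage sil", [trace("carriage",p)[0]["extent"]])
# rail direction: project fixed edges by line fits on bright carriage top
t=np.zeros_like(g);t[165:245,438:500]=g[165:245,438:500]>150
cs=max(cv2.findContours(t,cv2.RETR_EXTERNAL,cv2.CHAIN_APPROX_NONE)[0],key=cv2.contourArea)
r=cv2.minAreaRect(cs);bx=cv2.boxPoints(r);print(bx)
for q in bx: print(ray(p,*q,.085))
print(cv2.approxPolyDP(cs,4,True)[:,0].tolist())
E
```

```text
[276 209  14  14 152] [282.2039 215.1513] [0.5981 0.1806]
[245 219  14  14 155] [251.7226 225.6194] [0.5778 0.2416]
[265 218   6   6  28] [267.2143 220.5   ] [0.5877 0.2106]
0.75 [245.5, 112.2, 257.7, 128.5]
0.59 [244.9, 217.5, 258.7, 231.6]
0.49 [278.2, 309.6, 290.6, 321.5]
0.48 [152.8, 196.9, 165.0, 207.3]
carriage sil [[433.4, 172.2, 497.9, 241.9]]
[[443.9081 174.6258]
 [491.5665 170.4206]
 [497.3039 235.4438]
 [449.6455 239.6489]]
[ 0.6727 -0.1403]
[ 0.68   -0.2345]
[ 0.5522 -0.2397]
[ 0.5451 -0.1468]
[[491, 172], [474, 173], [489, 198], [480, 213], [470, 216], [451, 204], [458, 174], [445, 175], [450, 238], [497, 235]]
```

View pics/c.png

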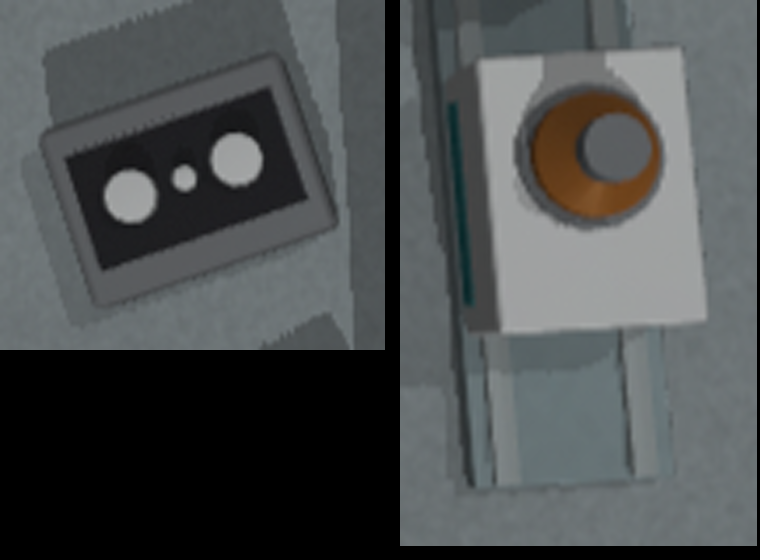

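The crop confirms it: the larger grey unit has large keys at (252,226) and (282,215) and the small key at (267,220). The near end of the carriage's top runs from (450,239) to (497,235), and the rail's near end is at about v=276. Next I push with closed fingers.

```bash
cat >> h.py <<'E'
def q(a): return [np.cos(a/2),np.sin(a/2),0,0]
def F(): return np.array(manip.state()["ft_force"])
E
python3 - <<'E'
from h import *
np.set_printoptions(precision=4,suppress=True)
p=grab_frame("top")
e=(ray(p,442.9,276,.016)+ray(p,482,275,.016))/2
a=.065;X=np.array([np.cos(a),np.sin(a)])
face=np.array([.5475,-.193]); out=.130-(face-e)@X
print("rail end",e,"pulled out",out)
print("tip_extent",manip.tip_extent)
c=face-.06*X; z=.128
manip.reach([*c,.25],q(a)); hand.command_gripper(0.0); print(manip.tip_extent)
manip.servo_line([*c,z],.2)
f0=F();print(manip.state()["t"],f0)
E
```

```text
rail end [ 0.4714 -0.1889] pulled out 0.05427562683586655
tip_extent 0.0726
0.0726
4.2583 [ 0.2588 -0.5383  0.8723]
```

```bash
python3 - <<'E'
from h import *
np.set_printoptions(precision=4,suppress=True)
a=.07;X=np.array([np.cos(a),np.sin(a)])
s=manip.state();c=np.array(s["tcp_pos"])[:2];f0=F();d=0;hist=[]
def go(d): manip.servo_line([*(c+d*X),.128],.06)
go(.05+.035);d=.085
print("mid",(F()-f0),manip.state()["tcp_pos"])
while d<.18:
    d+=.002;go(d);f=-(F()-f0)[:2]@X;hist.append((round(d,3),round(float(f),1)))
    if f>16: break
print(hist,(F()-f0),manip.state()["t"],manip.state()["tcp_pos"])
p=grab_frame("top");cv2.imwrite("pics/d.png",cv2.resize(p["image"][60:300,400:520],None,fx=2.5,fy=2.5))
E
```

```text
mid [-1.9948  0.4711 -0.9894] [ 0.573  -0.1908  0.128 ]
[(0.087, 2.4), (0.089, 3.1), (0.091, 1.3), (0.093, 1.3), (0.095, 1.7), (0.097, 2.2), (0.099, 1.3), (0.101, 2.3), (0.103, 5.1), (0.105, 12.7), (0.107, 19.3)] [-19.2364  -1.7621  10.0476] 8.5833 [ 0.5909 -0.1899  0.128 ]
```

View pics/d.png

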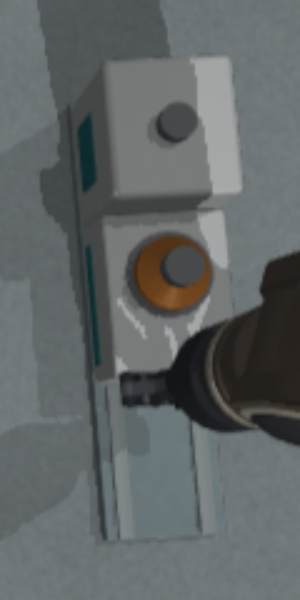

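The carriage is at its stop: force rose from 2 N to 19 N, the travel of about 55 mm matches the estimate, and only a thin gap to the tower shows. Next: back off and go to the keys.

```bash
python3 - <<'E'
from h import *
np.set_printoptions(precision=4,suppress=True)
a=.07;X=np.array([np.cos(a),np.sin(a)])
c=np.array(manip.state()["tcp_pos"])[:2]
manip.servo_line([*(c-.06*X),.128],.15)
manip.servo_line([*(c-.06*X),.26],.25)
hand.command_gripper(.05);print(manip.state()["opening"])
R=np.array([.5981,.1806]);L=np.array([.5778,.2416]);m=(R+L)/2;b=np.arctan2(.0203,.0610)
manip.reach([*m,.26],q(b));manip.servo_line([*m,.15],.2)
s=manip.state();print(s["t"],s["tcp_pos"],m,b,F())
p=grab_frame("side");cv2.imwrite("pics/e.png",cv2.resize(p["image"][170:330,220:400],None,fx=3.3,fy=3.3))
w=grab_frame("wrist");cv2.imwrite("pics/f.png",w["image"])
E
```

```text
0.050028627162423234
15.9167 [0.5884 0.2112 0.151 ] [0.5879 0.2111] 0.3212586705209166 [1.1477 0.1409 0.9614]
```

View pics/e.png

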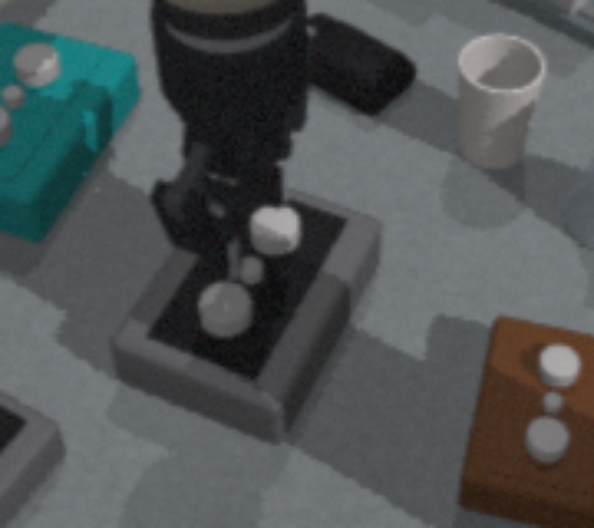

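View pics/f.png

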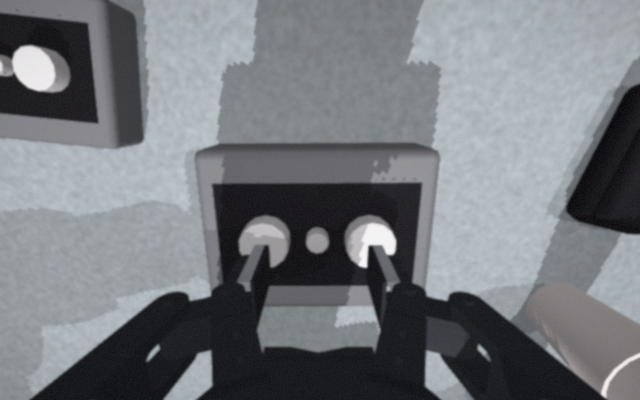

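The wrist view shows the large keys at (265,241) and (371,241), with a fingertip over each, at (265,245) and (375,245), and the mid-lines agree to 1 px. I'll check the projection, open slightly to 54 mm, then descend and stop on force.

```bash
python3 - <<'E'
from h import *
from scipy.spatial.transform import Rotation as Ro
np.set_printoptions(precision=4,suppress=True)
hand.command_gripper(.054)
w=grab_frame("wrist")
R=np.array([.5981,.1806]);L=np.array([.5778,.2416]);m=(R+L)/2
print("pred keys",proj(w,[*L,.06]),proj(w,[*R,.06]),"obs world",ray(w,265,241,.06),ray(w,371,241,.06))
s=manip.state();t=np.array(s["tcp_pos"]);Rm=Ro.from_quat(s["eef_rot"]).as_matrix()
for y in(-.027,.027):print("tip",proj(w,t+Rm@[0,y,.07]),t+Rm@[0,y,.07])
f0=F();z=.140;manip.servo_line([*m,z],.1);h=[]
while z>.113:
    z-=.0015;manip.servo_line([*m,z],.04);f=(F()-f0)[2];h.append((round(z,4),round(float(f),1)))
    if f>16: break
print(h,manip.state()["t"],manip.state()["tcp_pos"],F()-f0)
E
```

```text
pred keys [263.4184 243.1496] [373.1103 243.1774] obs world [0.5794 0.2411] [0.599  0.1823]
tip [266.2784 259.3579] [0.5798 0.2369 0.0808]
tip [370.2509 259.3832] [0.5969 0.1856 0.0808]
[(0.1385, 0.1), (0.137, -0.5), (0.1355, -0.6), (0.134, -0.4), (0.1325, 0.2), (0.131, -0.6), (0.1295, -0.4), (0.128, 1.9), (0.1265, 3.0), (0.125, 3.9), (0.1235, 3.9), (0.122, 5.3), (0.1205, 5.2), (0.119, 13.9), (0.1175, 20.9)] 20.2833 [0.5881 0.2112 0.1206] [-6.8465 -1.5445 20.901 ]
```

```bash
python3 - <<'E'
from h import *
np.set_printoptions(precision=4,suppress=True)
c=[.58795,.2111]
manip.servo_line([*c,.1165],.03)
for i in range(4):
    manip.hold(.9);s=manip.state();print(s["t"],F(),s["tcp_pos"],np.array(s["torque"]))
p=grab_frame("wrist");cv2.imwrite("pics/g.png",p["image"])
E
```

```text
21.4333 [-8.0823 -2.9401 26.9863] [0.5881 0.2112 0.1206] [-0.6873  1.7449  0.0357]
22.3333 [-9.3674 -2.7732 28.0042] [0.5882 0.2112 0.1206] [-0.6996  1.8541  0.0191]
23.2333 [-8.3237 -2.5964 27.1414] [0.5882 0.2112 0.1206] [-0.634   1.8009 -0.0155]
24.1333 [-8.5425 -2.3287 27.49  ] [0.5882 0.2112 0.1206] [-0.6335  1.8182 -0.0141]
```

View pics/g.png

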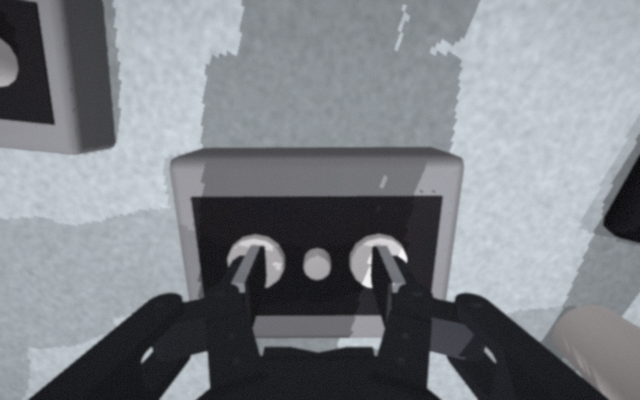

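Both fingertips sit on the large keys, at (256,262) and (379,262), and the small key at (317,264) is free. The moment across the row is about 0, so the load is shared evenly, and it has held for more than 3 s. Now release.

```bash
python3 - <<'E'
from h import *
manip.servo_line([.58795,.2111,.15],.08);manip.servo_line([.58795,.2111,.28],.25)
manip.reach([.35,.25,.30],q(.32))
print(manip.state()["t"],F())
p=grab_frame("top");cv2.imwrite("pics/i.png",p["image"])
E
```

```text
26.375 [-0.03470651  0.29313938  0.26516705]
```

View pics/i.png

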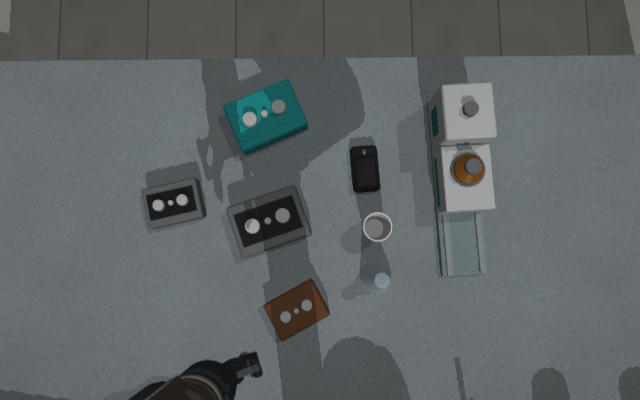

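The carriage is docked at (467,178) against the tower. The flask, beaker and mouse have not moved, and the arm is clear of everything at (200,385).

```bash
python3 -c "
from h import *
print(manip.hand_in())"
```

```text
the job is handed in; nothing more can be done
None
```

The job is handed in: the carriage is home against its stop, both large keys were held fully down for over 3 s and released, and the arm ended clear with nothing else moved, at about 26 s of the 56 s allowed.

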